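Tip the pump housing into the gauging nest and seat it against the end stop

ROBOT

A 6-joint arm with a two-finger parallel gripper is mounted at the origin on a cart in front of the work surface, level with it; the furniture and walls round the work are solid. World frame = base frame: x ahead of the robot, y to its left, z up, the work surface at z = 0. Lengths are in m, angles in degrees, forces in N, time in s.
With the tool pointing down it reaches from about 0.4 to 0.825 m from the base axis. Payload 7 kg.
Tool frame: the origin (TCP) lies on the centre line of the jaws, within the pads' length; the fingertips stand 11 mm ahead of it and the grasp point (between the pads) lies 8 mm behind it; z points along the fingers, y is the line along which they close (so a half turn about z gives the same grasp; the last joint's range is limited). The gripper opens to 88 mm and grips with 3 to 60 N. Pads are 19 mm wide; open, the fingers measure 130 mm over their backs; the gripper's body (78 mm by 193 mm) begins 47 mm behind the grasp point.
Start: joints at [81.423, 20.546, 0.682, 0, -70.136, -16.507], TCP at [0.286, 0.611, 0.238] pointing down, gripper open.
Joint ranges: [-176.03, 176.03], [-82.01, 121.73], [-58.28, 71.71], [-173.87, 95.51], [-174.79, -0.11], [-173.66, 173.66]. Speed limits (degrees/s): [136.94, 136.94, 172.46, 180, 180, 180].

INTERFACE

Orientations are given as [roll, pitch, yaw] about the fixed x, y, z axes, in that order (R = Rz(yaw) Ry(pitch) Rx(roll)).
In Python, from plant import r, capture, camera_model, job gives the robot as it stands.
- The arm moves only by the tool drive_tool, never from a script. Its argument "increments" is a list that holds one entry, the list of rows, each a list of 5 numbers: the gripper's target within -1 to 1 (fully open at 1, half-way at 0, shut at -1), then the shift along the tool's x, y, z scaled (see below), then the turn about the tool's z scaled (see below). In form: [[[gripper, tx, ty, tz, roll], ...]]. A call has 1 to 5 rows; each row is the pose to reach, as a shift and turn from the pose commanded when the call began, along the tool's axes at that moment, turning the shorter way round; what a row does not reach only later rows make up. The controller multiplies each number of a shift by 120 mm and each number of a turn by 360 degrees. A row lasts 1/8 s, in which the tool goes at most 62.5 mm and 10.7 degrees, less where a joint would pass 70% of its speed; a pose out of reach is approached as far as the arm can. A call with a number of a shift or a turn outside -1 to 1 is refused whole. A call with a gripper value outside its range is refused whole. The fingers move at their own pace and stop on an object; "squeeze" is the grip in N (left out, the last holds). Time passes only in rows, so rows that repeat a pose let the fingers close. It gives the time, the measured TCP pose, the force, the opening and the grip force at its end, in the units of the state.
- r.get_state(): the state, without advancing time (a new reading comes with each control period).
- capture(name): name is "scene" or "top" or "wrist"; returns the picture (420x560x3 uint8, red, green, blue); there is no depth.
- camera_model(name): a dict with "camera_matrix" (3x3 intrinsics, pixels), "rvec" (rotation vector, rad) and "tvec" (3), from world to camera coordinates, as OpenCV has them. Camera axes: x right, y down, z forward; pixel columns grow to the right and rows downward; lengths in m; the calibration is good to about 2 mm. A picture is of the moment at which its call begins: read the wrist's pose just before it. camera_model takes no time and is no camera call; for the wrist camera it gives the pose at the moment of the call.
- job.close_job(): hands the job in; it is judged then, once.
The state is a dict: "time_s": time; "joints": joint angles; "qd": joint speeds; "joint_torque": joint torques, N m; "tcp_pos": TCP position; "eef_rot": TCP orientation; "contact_force": force on the tool from outside, world axes, zero at the start; "moment": the same for the moment, N m; "gripper_width": finger opening in m; "gripper_force": force on a finger pad.
Only numpy, scipy, OpenCV 4.12 (cv2) and the standard library are available. Lean on these libraries where they do the work, as an engineer would, in place of code of your own. Each camera call takes 0.05 s, during which the arm holds its last target. There are 200 camera calls.

TASK

The pump housing stands on end at the open end of the gauging nest. Push it over, high on its ported side and without ever lifting it, so that it topples towards the end stop and lies on its plain machined face with the ports up; then slide it along between the guide rails until its end is square against the stop pad, hold it pressed there with about 12 N for a second (the stop must never feel more than 22 N), and leave it lying there. Do not disturb the tin, the cap and the jar.

Things in the scene. Friction and masses are not known exactly. Their poses are not given: they have to be found in the camera images.
- nest: Gauging nest fixed on the bench: steel plate 340 (x) x 120 (y) x 10 mm. Origin: centre of its underside, on the bench; z up; x runs along the channel to the end stop. Two dark guide rails, 20 mm high above the plate, either side of y = 0: 64 mm apart from x = 75 to 151 mm, with a flared mouth from about x = 50 to 75 mm, 88 mm wide at its entrance.
- end_stop: Dark stop block 22 x 60 x 36 mm fixed on the nest's plate. Origin: centre of its underside, at x = 159 mm in the nest's frame, same axes. It carries an upright steel pad (52 mm wide, 30 high) facing -x on a screw. The pad's face lies anywhere from x = 119 to 135 mm in the nest's frame: set anew each time, not measured, rigid when pressed: find it by feel.
- housing: Aluminium pump housing, rounded block 44 (x) x 58 (y) x 112 (z) mm, 0.34 to 0.59 kg. Origin: centre of its foot (the end it stands on); z from foot to other end. -x face: two round ports stand out 9 mm. +x face: plain. Starts upright on the nest's plate near x = -105 mm of the nest's frame, plain face towards the stop. Sliding it takes up to 5 N.
- housing_push (a point): Middle of the flat upper part of the housing's ported (-x) face, 91 mm above its foot, clear above the ports; axes as the housing's. 1 to 2 N along the housing's +x here tips it; it falls by itself when leaned about 21 degrees. Then it lies 44 mm high, foot towards the open end of the nest (push it along by the foot), other end towards the stop.
- grease_tin: Round flat grease tin, 72 mm wide, 34 mm high, beside the nest; to be left alone. Origin: centre of its underside.
- cap: Round ribbed white cap, 44 mm wide, 20 mm high, beside the nest; to be left alone. Origin: centre of its underside.
- jar: Round jar with a black lid, 63 mm wide, 61 mm high, beside the nest; to be left alone. Origin: centre of its underside.
Mind the look-alikes: they are no part of the job. What is shaped like the housing but pink is not meant.

How it is judged (in metres and radians):
On the way, in this order (a step that is already met when the one before it is completed fails the run):
1. the housing has been toppled towards the stop and lies on its plain face, ports up (angle between housing's own x axis and vertical above 3.05 rad and angle between the z axis of housing and the x axis of nest, either way round below 0.5 rad and height (world z) of housing below 0.045 m), for 0.2 s.
2. lying on its plain face, it is pressed against the end stop with 5 to 22 N for half a second (angle between housing's own x axis and vertical above 3.05 rad and contact force between housing and end_stop between 5 and 22 N), for 0.5 s.
At the end, for the whole second after the job is handed in: The housing lies at rest on its plain face (within 5 degrees), ports up, length within 4 degrees of the channel, centre of its foot within 8 mm of the channel's middle line and 4 to 26 mm along x from the nest's origin (where the stop pad's settings leave it, 3 mm to spare) (angle between housing's own x axis and vertical above 3.05 rad and angle between the z axis of housing and the x axis of nest, either way round below 0.07 rad and x of housing in the frame of nest between 0.004 and 0.026 m and y of housing in the frame of nest between -0.008 and 0.008 m and linear speed of housing below 0.01 m/s); the robot touches nothing.
It fails at once if the housing presses on the end stop with more than 22 N (contact force between housing and end_stop above 22 N).
It fails at once if the housing is lifted (the centre of its foot more than 50 mm above the bench; toppling raises it to about 32 mm) (height (world z) of housing above 0.05 m).
It fails at once if the tin, the cap or the jar is moved by more than 20 mm (distance of any of grease_tin, cap, jar from where it was at the start of the episode above 0.02 m).
It also fails if it takes over 64 s, if anything falls off the work surface, if the arm or the gripper's body presses on something with over 40 N, if the wrist force passes 120 N, or if a joint passes its speed limit or range.

## Working session

There is one attempt and no reset: what is moved stays moved. The work goes in short steps, Python scripts to look and compute and a tool call to move; the robot and the scene stay as the last step left them, time stands still between calls to the robot, and variables do not carry over. Pictures are saved under pics/ and viewed, at most 10 in all, crops included, and the job is handed in when it is done.

Besides the shell and the picture viewer there is one more tool, called after ">>>" as name(argument=value, ...), one argument or row to a line, values as JSON. drive_tool: Moves the arm, as the interface text tells. Its arguments: {"type":"object","properties":{"increments":{"type":"array"},"squeeze":{"type":"number"}},"required":["increments"]}

```bash
mkdir -p pics; ls; python3 - <<'E'
from plant import r,capture,camera_model,job
import cv2,numpy as np
s=r.get_state();print(s)
a=capture("scene");b=capture("top")
for n in("scene","top"):
    m=camera_model(n);R=cv2.Rodrigues(np.array(m["rvec"],float))[0];print(n,np.array(m["camera_matrix"]).round(1).tolist(),(-R.T@np.array(m["tvec"]).ravel()).round(3))
cv2.imwrite("pics/s1.png",a[:,:,::-1]);cv2.imwrite("pics/t1.png",b[:,:,::-1])
E
```

```text
pics
{'time_s': 0.0, 'joints': array([ 8.14212178e+01,  2.05913956e+01,  6.32288584e-01, -1.95685254e-02,
       -7.01364552e+01, -1.65055898e+01]), 'qd': array([-0.02661112,  0.03180344,  0.05387685, -0.0254944 , -0.02104803,
        0.02809603]), 'joint_torque': array([-1.51809985e-03, -5.82716274e+01,  2.93045425e+01,  6.99707955e+00,
        6.85101666e-03, -1.68971201e-04]), 'tcp_pos': array([0.2860057 , 0.61087481, 0.23661358]), 'eef_rot': array([ 1.79903149e+02, -9.51512923e-03, -2.50910284e+01]), 'contact_force': array([0.72624772, 0.93474375, 0.8340086 ]), 'moment': array([-0.03072139, -0.01344201, -0.04498117]), 'gripper_force': 0.0, 'gripper_width': 0.08767440121490785}
scene [[442.5, 0.0, 278.1], [0.0, 442.5, 204.1], [0.0, 0.0, 1.0]] [1.01  0.173 0.786]
top [[393.4, 0.0, 281.1], [0.0, 393.4, 209.8], [0.0, 0.0, 1.0]] [ 0.524 -0.025  0.935]
```

View pics/s1.png

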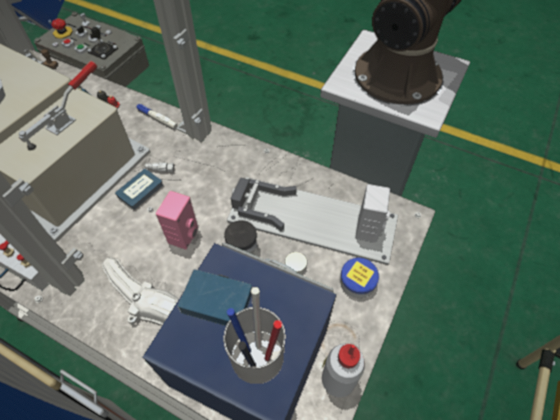

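View pics/t1.png

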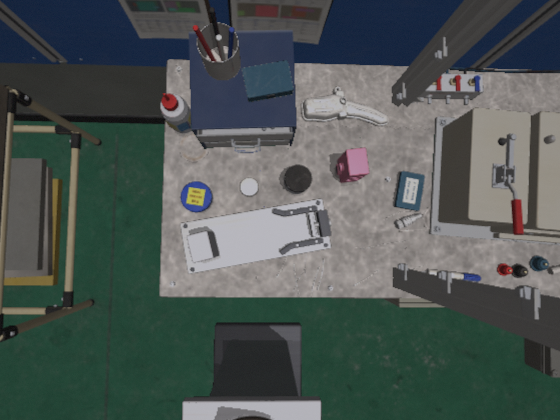

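The scene view shows the silvery housing upright at the open end of the nest (about 375,213), the stop at 245,192, the pink look-alike at 177,220, and the jar (240,234), cap (296,262) and tin (360,275). In the top view the nest's plate corners are near (182,222), (320,200), (329,246), (192,272). The housing is at about (200,246) and the stop at about (320,223).

```bash
cat > h.py <<'E'
import cv2,numpy as np
from plant import r,capture,camera_model,job
def ray(n,px,z):
    m=camera_model(n);K=np.array(m["camera_matrix"]);R=cv2.Rodrigues(np.array(m["rvec"],float))[0];t=np.array(m["tvec"],float).ravel()
    px=np.atleast_2d(np.array(px,float));d=np.c_[px,np.ones(len(px))]@np.linalg.inv(K).T@R;c=-R.T@t
    return c+d*((z-c[2])/d[:,2])[:,None]
def proj(n,P):
    m=camera_model(n);return cv2.projectPoints(np.array(P,float).reshape(-1,3),np.array(m["rvec"],float),np.array(m["tvec"],float),np.array(m["camera_matrix"],float),None)[0].reshape(-1,2)
E
python3 - <<'E'
from h import *
b=cv2.imread("pics/t1.png");a=cv2.imread("pics/s1.png")
print(ray("top",[[182,222],[320,200],[329,246],[192,272],],0.01).round(3).tolist())
t=cv2.resize(b[185:285,170:345],None,fx=4,fy=4,interpolation=2)
s=cv2.resize(a[165:270,220:420],None,fx=4,fy=4,interpolation=2)
cv2.imwrite("pics/t2.png",t);cv2.imwrite("pics/s2.png",s)
E
```

```text
[[0.559, 0.17, 0.01], [0.615, -0.153, 0.01], [0.507, -0.175, 0.01], [0.443, 0.144, 0.01]]
```

View pics/t2.png

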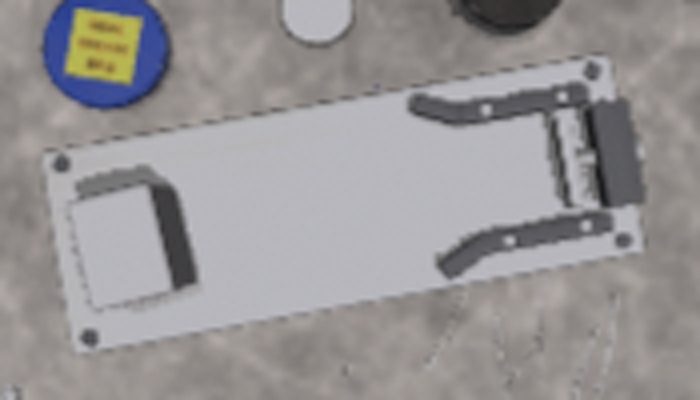

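View pics/s2.png

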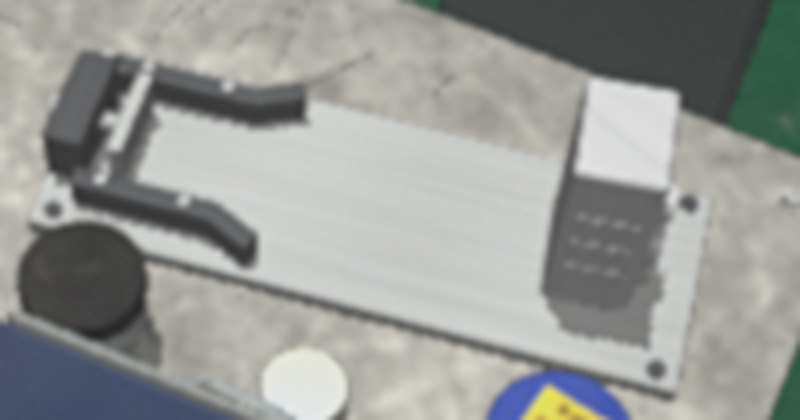

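The top crop gives plate corners at (44,150), (606,57), (645,250), (78,352). The housing's top face corners are at (72,200), (152,183), (173,293), (95,308). In the scene crop the housing's top corners are at (588,80), (680,92), (668,187), (574,176).

```bash
cat >> h.py <<'E'
f=lambda p,o:[(o[0]+(u+.5)/4-.5,o[1]+(v+.5)/4-.5) for u,v in p]
E
python3 - <<'E'
from h import *
P=ray("top",f([(44,150),(606,57),(645,250),(78,352)],(170,185)),.01)[:,:2]
c=P.mean(0);d=(P[1]+P[2]-P[0]-P[3]);yaw=np.arctan2(d[1],d[0]);e=P[0]+P[1]-P[2]-P[3]
print("nest",c,np.degrees(yaw),np.linalg.norm(d)/2,np.degrees(np.arctan2(e[1],e[0])),np.linalg.norm(e)/2)
R=np.array([[np.cos(yaw),-np.sin(yaw)],[np.sin(yaw),np.cos(yaw)]])
for n,p,o in(("top",[(72,200),(152,183),(173,293),(95,308)],(170,185)),("scene",[(588,80),(680,92),(668,187),(574,176)],(220,165))):
    Q=ray(n,f(p,o),.122)[:,:2];print(n,Q.mean(0),((Q-c)@R).round(4).tolist(),((Q.mean(0)-c)@R))
Q=ray("top",f([(548,112),(568,207)],(170,185)),.04)[:,:2];print(((Q-c)@R))
for n,p,z in(("tin",(107,52),.034),("cap",(316,10),.02)):print(n,ray("top",f([p],(170,185)),z))
print("jar",ray("top",[(297,179)],.061))
E
```

```text
nest [ 0.53055584 -0.00282898] -79.5272781379866 0.3347547358711358 11.40496706893115 0.11749662489802508
top [0.50574297 0.10776242] [[-0.1351, 0.0232], [-0.0937, 0.0249], [-0.092, -0.0323], [-0.1321, -0.033]] [-0.11325929 -0.00429762]
scene [0.50715247 0.11009728] [[-0.0921, -0.0272], [-0.1345, -0.0332], [-0.1381, 0.0218], [-0.0965, 0.0286]] [-0.11529905 -0.0024872 ]
[[ 0.12293573  0.03033603]
 [ 0.12471158 -0.02499776]]
tin [[0.61392824 0.13408189 0.034     ]]
cap [[0.64184667 0.01608298 0.02      ]]
jar [[ 0.65672992 -0.09381306  0.061     ]]
```

```bash
cat >> h.py <<'E'
C=np.array([.5305,-.003]);Y=np.radians(-79.3)
RN=np.array([[np.cos(Y),-np.sin(Y)],[np.sin(Y),np.cos(Y)]])
from scipy.spatial.transform import Rotation as Ro
def st():
    s=r.get_state();p=s["tcp_pos"]
    print("t",round(s["time_s"],2),"nest",((p[:2]-C)@RN).round(4),"z",p[2].round(4),"rpy",s["eef_rot"].round(2),"F nest",(s["contact_force"][:2]@RN).round(2),s["contact_force"][2].round(2),"w",s["gripper_width"]);return s
def go(x,y,z,yaw):
    s=st();R=Ro.from_euler("xyz",s["eef_rot"],degrees=True).as_matrix()
    w=np.r_[C+RN@[x,y],z];d=R.T@(w-s["tcp_pos"]);dy=(yaw-s["eef_rot"][2]+180)%360-180
    print("units",(d/.12).round(3),"turn",round(-dy/360,4))
E
python3 -c "
from h import *
go(-.185,-.003,.2366,-77.5)"
```

```text
t 0.1 nest [-0.6487 -0.1262] z 0.2367 rpy [ 1.7992e+02 -1.0000e-02 -2.5090e+01] F nest [-0.16 -0.15] 0.22 w 0.08794215774596494
units [3.093 2.534 0.005] turn 0.1456
```

>>> drive_tool(
  increments=[
    [[-1, 0.34, 0.28, 0, 0], [-1, 0.67, 0.55, 0, 0], [-1, 1, 0.82, 0, 0]],
  ],
)

```text
time_s: 0.48
tcp_pos: [0.3534, 0.4697, 0.2371]
eef_rot: [180.0, -0.0, -25.1]
contact_force: [0.6, 0.5, -0.3]
gripper_width: 0.063
gripper_force: 0.0
```

>>> drive_tool(
  increments=[
    [[-1, 0.34, 0.28, 0, 0], [-1, 0.67, 0.55, 0, 0], [-1, 1, 0.82, 0, 0]],
  ],
)

```text
time_s: 0.85
tcp_pos: [0.4204, 0.3296, 0.2374]
eef_rot: [180.0, 0.0, -25.1]
contact_force: [0.4, -0.6, 0.2]
gripper_width: 0.0335
gripper_force: 0.0
```

>>> drive_tool(
  increments=[
    [[-1, 0.25, 0.2, 0, 0.03], [-1, 0.5, 0.4, 0, 0.06], [-1, 0.7, 0.6, 0, 0.09], [-1, 0.85, 0.7, 0, 0.12], [-1, 0.95, 0.78, 0, 0.1456]],
  ],
)

```text
time_s: 1.48
tcp_pos: [0.4839, 0.1971, 0.2373]
eef_rot: [180.0, -0.0, -77.9]
contact_force: [-0.4, -0.5, -0.8]
gripper_width: 0.0003
gripper_force: 0.0
```

```bash
python3 -c "
from h import *
go(-.185,-.003,.108,-77.3)
cv2.imwrite('pics/w1.png',capture('wrist')[:,:,::-1])"
```

```text
t 1.48 nest [-0.2053 -0.0087] z 0.2373 rpy [ 1.7997e+02 -1.0000e-02 -7.7880e+01] F nest [ 0.43 -0.48] -0.85 w 0.00032642934780955355
units [ 0.17  -0.044  1.078] turn -0.0016
```

View pics/w1.png

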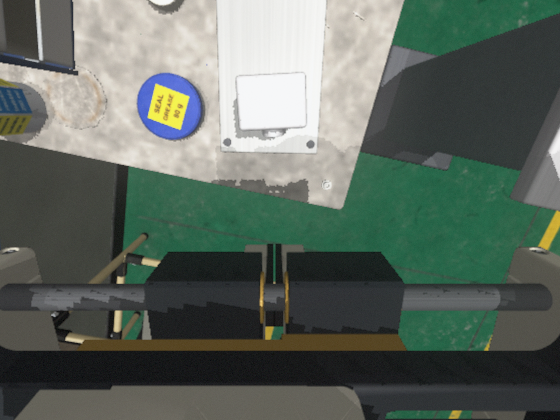

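The wrist view shows the housing's top face with corners (236,79), (303,72), (306,127), (239,131), ports towards the tool. The nest plate's near corners are at (218,154) and (317,153), and the tin is clear to the left.

```bash
python3 -c "
from h import *
Q=ray('wrist',[(236,79),(303,72),(306,127),(239,131)],.122)[:,:2]
n=(Q-C)@RN;print(n.round(4).tolist(),n.mean(0))
print(((ray('wrist',[(218,154),(317,153),(217,0),(326,0)],.01)[:,:2]-C)@RN).round(4).tolist())"
```

```text
[[-0.097, 0.0221], [-0.0909, -0.0316], [-0.1335, -0.0361], [-0.1377, 0.0204]] [-0.11477914 -0.00627107]
[[-0.1717, 0.0592], [-0.1684, -0.063], [-0.0075, 0.054], [-0.0054, -0.063]]
```

>>> drive_tool(
  increments=[
    [[-1, 0.08, 0, 0.3, -0.005], [-1, 0.16, 0, 0.6, -0.005], [-1, 0.16, 0, 0.98, -0.005], [-1, 0.16, 0, 0.98, -0.005]],
  ],
)

```text
time_s: 2.02
tcp_pos: [0.4857, 0.178, 0.1172]
eef_rot: [179.6, -0.2, -75.7]
contact_force: [-0.0, -0.8, 0.7]
gripper_width: 0.0005
gripper_force: 0.0
```

```bash
python3 -c "
from h import *
go(-.148,-.009,.107,-76)"
```

```text
t 2.02 nest [-0.1861 -0.0104] z 0.1172 rpy [ 1.7963e+02 -1.5000e-01 -7.5670e+01] F nest [ 0.79 -0.2 ] 0.66 w 0.0005303496934772915
units [0.318 0.008 0.086] turn 0.0009
```

>>> drive_tool(
  increments=[
    [[-1, 0.08, 0, 0.08, 0], [-1, 0.16, 0, 0.08, 0], [-1, 0.24, 0, 0.08, 0], [-1, 0.28, 0, 0.08, 0], [-1, 0.32, 0, 0.08, 0]],
  ],
)

```text
time_s: 2.65
tcp_pos: [0.4976, 0.1419, 0.1108]
eef_rot: [-180.0, 0.0, -75.7]
contact_force: [0.1, 0.1, -0.6]
gripper_width: 0.0006
gripper_force: 0.0
```

>>> drive_tool(
  increments=[
    [[-1, 0.03, 0, 0, 0], [-1, 0.06, 0, 0, 0], [-1, 0.09, 0, 0, 0], [-1, 0.12, 0, 0, 0], [-1, 0.15, 0, 0, 0]],
  ],
)

```text
time_s: 3.28
tcp_pos: [0.5017, 0.1246, 0.1103]
eef_rot: [180.0, -0.0, -75.7]
contact_force: [-0.4, 0.5, 0.9]
gripper_width: 0.0002
gripper_force: 0.5
```

```bash
python3 -c "
from h import *
st()
a=capture('scene')[150:270,200:430,::-1];b=capture('top')[185:285,130:345,::-1]
cv2.imwrite('pics/c1.png',np.vstack([cv2.resize(a,(690,300),interpolation=2),cv2.resize(b,(645,300),interpolation=2) if 0 else cv2.resize(b,(690,298))]))"
```

```text
t 3.27 nest [-0.1307 -0.0046] z 0.1103 rpy [ 1.7999e+02 -1.0000e-02 -7.5700e+01] F nest [-0.51 -0.27] 0.95 w 0.0001684820991019955
```

View pics/c1.png

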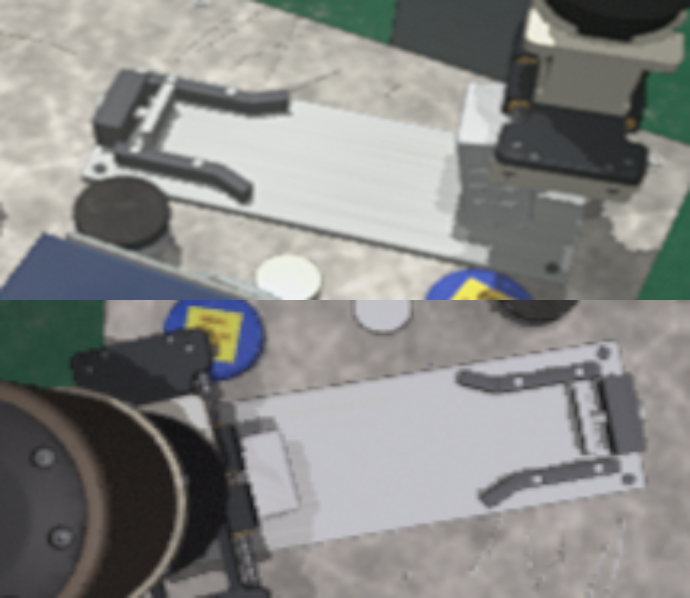

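The housing is just touched or slightly leaning: its top face is at about (480,110) in the scene half and (272,475) in the top half. I'll carry on pushing.

>>> drive_tool(
  increments=[
    [[-1, 0.035, 0, 0, 0], [-1, 0.07, 0, 0, 0], [-1, 0.105, 0, 0, 0], [-1, 0.14, 0, 0, 0], [-1, 0.17, 0, 0, 0]],
  ],
)

```text
time_s: 4.0
tcp_pos: [0.5068, 0.1047, 0.1103]
eef_rot: [180.0, -0.0, -75.7]
contact_force: [-0.4, 0.2, 0.5]
gripper_width: 0.0001
gripper_force: 0.0
```

>>> drive_tool(
  increments=[
    [[-1, 0.03, 0, 0, 0], [-1, 0.06, 0, 0, 0], [-1, 0.08, 0, 0, 0], [-1, 0.08, 0, 0, 0], [-1, 0.08, 0, 0, 0]],
  ],
)

```text
time_s: 4.62
tcp_pos: [0.5092, 0.0958, 0.1104]
eef_rot: [-180.0, 0.0, -75.7]
contact_force: [0.2, 0.3, 0.4]
gripper_width: 0.0004
gripper_force: 0.0
```

```bash
python3 -c "
from h import *
st()
a=capture('scene')[150:270,200:430,::-1];b=capture('top')[185:285,130:345,::-1]
cv2.imwrite('pics/c2.png',np.vstack([cv2.resize(a,(690,300),interpolation=2),cv2.resize(b,(645,300),interpolation=2) if 0 else cv2.resize(b,(690,298))]))"
```

```text
t 4.62 nest [-0.1011 -0.0026] z 0.1104 rpy [-180.     0.   -75.7] F nest [-0.31  0.22] 0.4 w 0.0003553586253474434
```

View pics/c2.png

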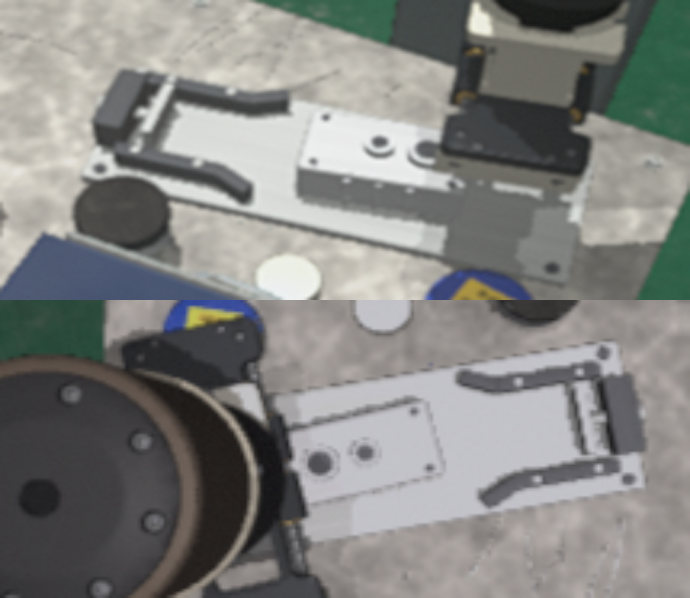

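It has toppled and lies with its ports up. In the top half the far end's corners are at (425,400) and (443,475), and its long edges are at (310,423) and (330,500). Next I measure the pose and back off.

```bash
python3 -c "
from h import *
g=lambda p:[(130+u/3.209-.35,185+v/2.98-.35) for u,v in p]
print(((ray('top',g([(425,100),(443,175),(310,123),(330,200)]),.054)[:,:2]-C)@RN).round(4).tolist())
print('rails(z.03)',((ray('top',g([(462,76),(487,200),(590,72),(612,165)]),.03)[:,:2]-C)@RN).round(4).tolist())
go(-.125,-.006,.036,-77.5)"
```

```text
[[0.0204, 0.0342], [0.0231, -0.0234], [-0.0611, 0.031], [-0.057, -0.028]]
rails(z.03) [[0.0498, 0.0491], [0.0508, -0.0481], [0.1414, 0.0363], [0.144, -0.0373]]
t 4.72 nest [-0.1011 -0.0026] z 0.1104 rpy [180.     0.   -75.69] F nest [-0.81  0.24] 0.19 w 0.0001769224497677637
units [-0.201  0.015  0.62 ] turn 0.005
```

>>> drive_tool(
  increments=[
    [[-1, -0.1, 0, 0, 0], [-1, -0.22, 0, 0, 0], [-1, -0.22, 0, 0.2, 0], [-1, -0.22, 0, 0.4, 0], [-1, -0.22, 0, 0.6, 0]],
  ],
)

```text
time_s: 5.35
tcp_pos: [0.5026, 0.1225, 0.0378]
eef_rot: [-180.0, 0.0, -75.6]
contact_force: [-0.5, 0.4, -0.2]
gripper_width: 0.0005
gripper_force: 0.0
```

```bash
python3 -c "
from h import *
go(-.112,.005,.035,-79.3)"
```

```text
t 5.35 nest [-0.1285 -0.0042] z 0.0378 rpy [-1.7996e+02  1.0000e-02 -7.5650e+01] F nest [-0.51 -0.45] -0.17 w 0.00048181690950055786
units [ 0.142 -0.067  0.024] turn 0.0102
```

>>> drive_tool(
  increments=[
    [[-1, 0, -0.07, 0.02, 0.01], [-1, 0.05, -0.07, 0.02, 0.01], [-1, 0.1, -0.07, 0.02, 0.01], [-1, 0.14, -0.07, 0.02, 0.01]],
  ],
)

```text
time_s: 5.85
tcp_pos: [0.5149, 0.1068, 0.0364]
eef_rot: [-180.0, 0.0, -79.3]
contact_force: [0.0, 0.1, 0.9]
gripper_width: 0.0005
gripper_force: 0.0
```

>>> drive_tool(
  increments=[
    [[-1, 0.06, 0, 0, 0], [-1, 0.12, 0, 0, 0], [-1, 0.18, 0, 0, 0], [-1, 0.24, 0, 0, 0], [-1, 0.3, 0, 0, 0]],
  ],
)

```text
time_s: 6.48
tcp_pos: [0.522, 0.0716, 0.0362]
eef_rot: [-180.0, 0.0, -79.3]
contact_force: [-0.7, 4.1, 2.6]
gripper_width: 0.0007
gripper_force: 2.1
```

```bash
python3 -c "
from h import *
st()
b=capture('top')[185:285,130:345,::-1];cv2.imwrite('pics/c3.png',cv2.resize(b,(690,298),interpolation=2))"
```

```text
t 6.47 nest [-0.0749  0.0055] z 0.0362 rpy [-1.7996e+02  2.0000e-02 -7.9300e+01] F nest [-4.16  0.05] 2.62 w 0.000703169179700454
```

View pics/c3.png

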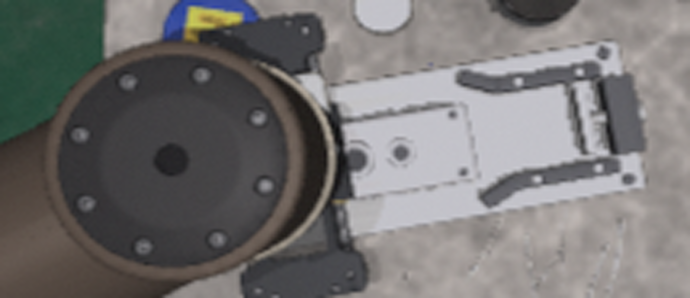

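The housing has moved forward. Its far end's corners are at (463,103) and (474,181), just before the rail mouth.

```bash
python3 -c "
from h import *
g=lambda p:[(130+u/3.209-.35,185+v/2.98-.35) for u,v in p]
print(((ray('top',g([(463,103),(474,181),(345,122),(355,197)]),.054)[:,:2]-C)@RN).round(4).tolist())"
```

```text
[[0.0462, 0.0274], [0.0436, -0.0315], [-0.0371, 0.0275], [-0.0396, -0.0288]]
```

>>> drive_tool(
  increments=[
    [[-1, -0.03, 0, 0, 0], [-1, -0.03, 0.035, 0, 0], [-1, 0.02, 0.035, 0, 0], [-1, 0.08, 0.035, 0, 0], [-1, 0.14, 0.035, 0, 0]],
  ],
)

```text
time_s: 7.15
tcp_pos: [0.5207, 0.054, 0.0359]
eef_rot: [180.0, 0.0, -79.3]
contact_force: [-0.9, 1.4, -1.7]
gripper_width: 0.0005
gripper_force: 0.9
```

>>> drive_tool(
  increments=[
    [[-1, 0.07, 0, 0, 0], [-1, 0.14, 0, 0, 0], [-1, 0.21, 0, 0, 0], [-1, 0.27, 0, 0, 0], [-1, 0.32, 0, 0, 0]],
  ],
)

```text
time_s: 7.78
tcp_pos: [0.5278, 0.0162, 0.0359]
eef_rot: [180.0, 0.0, -79.3]
contact_force: [-0.5, 0.7, -2.4]
gripper_width: 0.0004
gripper_force: 0.9
```

```bash
python3 -c "
from h import *
st()
b=capture('top')[185:285,130:345,::-1];cv2.imwrite('pics/c4.png',cv2.resize(b,(690,298),interpolation=2))"
```

```text
t 7.78 nest [-0.0194  0.0009] z 0.0359 rpy [180.     0.   -79.31] F nest [-0.75 -0.32] -2.4 w 0.0004164978676704416
```

View pics/c4.png

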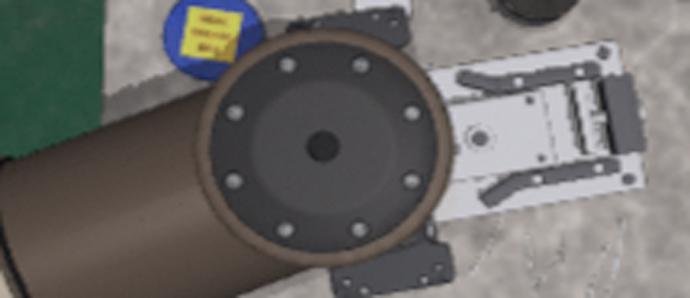

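The far end is in the channel at about (540,125), straight and clear of both rails, with a small gap left to the pad.

>>> drive_tool(
  increments=[
    [[-1, 0.025, 0, 0, 0], [-1, 0.05, 0, 0, 0], [-1, 0.075, 0, 0, 0], [-1, 0.09, 0, 0, 0], [-1, 0.1, 0, 0, 0]],
  ],
)

```text
time_s: 8.45
tcp_pos: [0.5301, 0.0049, 0.036]
eef_rot: [-180.0, 0.0, -79.3]
contact_force: [-0.5, 2.3, -0.6]
gripper_width: 0.0003
gripper_force: 1.3
```

>>> drive_tool(
  increments=[
    [[-1, 0.004, 0, 0, 0], [-1, 0.008, 0, 0, 0], [-1, 0.012, 0, 0, 0], [-1, 0.016, 0, 0, 0]],
  ],
)

```text
time_s: 8.95
tcp_pos: [0.5304, 0.0031, 0.036]
eef_rot: [-180.0, 0.0, -79.3]
contact_force: [-0.1, 3.0, 1.0]
gripper_width: 0.0003
gripper_force: 1.5
```

>>> drive_tool(
  increments=[
    [[-1, 0.004, 0, 0, 0], [-1, 0.008, 0, 0, 0], [-1, 0.012, 0, 0, 0]],
  ],
)

```text
time_s: 9.32
tcp_pos: [0.5307, 0.0016, 0.036]
eef_rot: [-180.0, 0.0, -79.3]
contact_force: [-0.4, 3.0, 1.1]
gripper_width: 0.0005
gripper_force: 1.6
```

>>> drive_tool(
  increments=[
    [[-1, 0.004, 0, 0, 0], [-1, 0.008, 0, 0, 0], [-1, 0.012, 0, 0, 0]],
  ],
)

```text
time_s: 9.7
tcp_pos: [0.5309, 0.0002, 0.036]
eef_rot: [-180.0, 0.0, -79.3]
contact_force: [-1.3, 3.7, 2.0]
gripper_width: 0.0001
gripper_force: 1.7
```

>>> drive_tool(
  increments=[
    [[-1, 0.004, 0, 0, 0], [-1, 0.008, 0, 0, 0], [-1, 0.012, 0, 0, 0]],
  ],
)

```text
time_s: 10.07
tcp_pos: [0.5312, -0.0012, 0.036]
eef_rot: [-180.0, 0.0, -79.3]
contact_force: [-1.2, 4.5, 1.7]
gripper_width: 0.0005
gripper_force: 1.9
```

>>> drive_tool(
  increments=[
    [[-1, 0.004, 0, 0, 0], [-1, 0.008, 0, 0, 0], [-1, 0.012, 0, 0, 0]],
  ],
)

```text
time_s: 10.45
tcp_pos: [0.5314, -0.0026, 0.036]
eef_rot: [-180.0, 0.0, -79.3]
contact_force: [0.2, 3.6, 2.0]
gripper_width: 0.0008
gripper_force: 2.0
```

>>> drive_tool(
  increments=[
    [[-1, 0.004, 0, 0, 0], [-1, 0.008, 0, 0, 0], [-1, 0.012, 0, 0, 0]],
  ],
)

```text
time_s: 10.82
tcp_pos: [0.5317, -0.004, 0.036]
eef_rot: [-180.0, 0.0, -79.3]
contact_force: [-0.4, 4.2, 3.1]
gripper_width: 0.0007
gripper_force: 2.1
```

>>> drive_tool(
  increments=[
    [[-1, 0.004, 0, 0, 0], [-1, 0.008, 0, 0, 0], [-1, 0.012, 0, 0, 0]],
  ],
)

```text
time_s: 11.2
tcp_pos: [0.532, -0.0055, 0.036]
eef_rot: [-180.0, 0.0, -79.3]
contact_force: [-0.5, 3.6, 3.1]
gripper_width: 0.0008
gripper_force: 2.1
```

>>> drive_tool(
  increments=[
    [[-1, 0.004, 0, 0, 0], [-1, 0.008, 0, 0, 0], [-1, 0.012, 0, 0, 0]],
  ],
)

```text
time_s: 11.58
tcp_pos: [0.5322, -0.0069, 0.036]
eef_rot: [-180.0, 0.0, -79.3]
contact_force: [-0.2, 5.0, 3.2]
gripper_width: 0.0003
gripper_force: 2.2
```

>>> drive_tool(
  increments=[
    [[-1, 0.004, 0, 0, 0], [-1, 0.008, 0, 0, 0], [-1, 0.012, 0, 0, 0]],
  ],
)

```text
time_s: 11.95
tcp_pos: [0.5323, -0.0072, 0.036]
eef_rot: [-180.0, 0.1, -79.3]
contact_force: [-4.1, 15.3, 6.1]
gripper_width: 0.0004
gripper_force: 7.9
```

>>> drive_tool(
  increments=[
    [[-1, 0, 0, 0, 0]],
  ],
)

```text
time_s: 12.08
tcp_pos: [0.5323, -0.0071, 0.036]
eef_rot: [-180.0, 0.1, -79.3]
contact_force: [-3.5, 12.0, 4.5]
gripper_width: -0.0
gripper_force: 6.7
```

>>> drive_tool(
  increments=[
    [[-1, 0.002, 0, 0, 0], [-1, 0.002, 0, 0, 0], [-1, 0.002, 0, 0, 0]],
  ],
)

```text
time_s: 12.45
tcp_pos: [0.5323, -0.0071, 0.036]
eef_rot: [-180.0, 0.1, -79.3]
contact_force: [-4.7, 14.4, 6.6]
gripper_width: 0.0005
gripper_force: 7.5
```

Holding at about 15 N of push; less the roughly 4 N of friction, the stop feels about 11 N.

>>> drive_tool(
  increments=[
    [[-1, 0, 0, 0, 0], [-1, 0, 0, 0, 0], [-1, 0, 0, 0, 0], [-1, 0, 0, 0, 0], [-1, 0, 0, 0, 0]],
  ],
)

```text
time_s: 13.08
tcp_pos: [0.5323, -0.0071, 0.036]
eef_rot: [-180.0, 0.1, -79.3]
contact_force: [-4.8, 14.7, 6.3]
gripper_width: 0.0003
gripper_force: 7.5
```

>>> drive_tool(
  increments=[
    [[-1, 0, 0, 0, 0], [-1, 0, 0, 0, 0], [-1, 0, 0, 0, 0], [-1, 0, 0, 0, 0], [-1, 0, 0, 0, 0]],
  ],
)

```text
time_s: 13.7
tcp_pos: [0.5323, -0.0072, 0.036]
eef_rot: [-180.0, 0.1, -79.3]
contact_force: [-5.3, 14.2, 6.1]
gripper_width: 0.0003
gripper_force: 7.5
```

>>> drive_tool(
  increments=[
    [[-1, -0.04, 0, 0, 0], [-1, -0.15, 0, 0, 0], [-1, -0.3, 0, 0, 0], [-1, -0.45, 0, -0.2, 0], [-1, -0.6, 0, -0.4, 0]],
  ],
)

```text
time_s: 14.32
tcp_pos: [0.5184, 0.0633, 0.0841]
eef_rot: [179.9, -0.0, -79.3]
contact_force: [1.2, 1.4, 0.0]
gripper_width: 0.0006
gripper_force: 0.0
```

>>> drive_tool(
  increments=[
    [[-1, -0.3, 0, -0.3, 0], [-1, -0.6, 0, -0.6, 0], [-1, -0.9, 0, -0.6, 0], [-1, -0.9, 0, -0.6, 0]],
  ],
)

```text
time_s: 14.82
tcp_pos: [0.4985, 0.1711, 0.1565]
eef_rot: [-179.9, 0.0, -79.1]
contact_force: [-0.0, -0.6, -0.4]
gripper_width: 0.0003
gripper_force: 0.0
```

```bash
python3 -c "
from h import *
st()
b=capture('top')[150:290,170:345,::-1];cv2.imwrite('pics/c5.png',cv2.resize(b,None,fx=4,fy=4,interpolation=2))"
```

```text
t 14.82 nest [-0.177   0.0009] z 0.1565 rpy [-1.7994e+02  4.0000e-02 -7.9130e+01] F nest [ 0.54 -0.13] -0.38 w 0.0003123208918311758
```

View pics/c5.png

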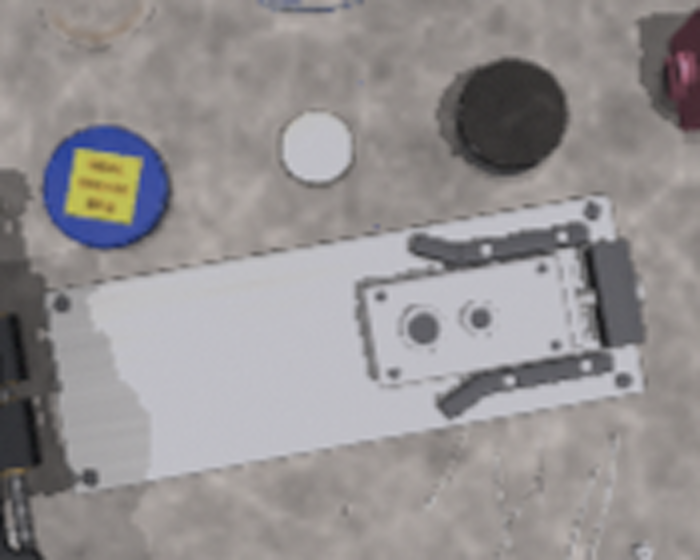

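The housing lies ports up between the rails, its far end at the pad (about 565,305) and its foot edge from (360,284) to (380,384). The tin, cap and jar are where they were.

```bash
python3 -c "
from h import *
print(((ray('top',f([(363,284),(381,384),(553,254),(574,350)],(170,150)),.054)[:,:2]-C)@RN).round(4).tolist())
print(job.close_job())"
```

```text
[[0.0157, 0.0295], [0.0161, -0.0272], [0.1239, 0.0277], [0.1259, -0.0274]]
the job is handed in; nothing more can be done
None
```

The job is handed in, with no verdict returned: the housing was toppled and lies ports up between the rails against the stop pad, its foot about 16 mm along x and 1 mm off the middle line. I held it for over a second with about 15 N of push (roughly 11 N at the stop after friction), and in the last picture the tin, cap and jar had not moved.

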